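Seat the block against its stops and snap the toggle clamp shut

TASK

Get the wooden block on the fixture ready for sanding: with the fingertips, push it along the board until it sits fully home against both wooden stops, the side stop and the end stop. Then push the raised handle of the toggle clamp over and down past its dead centre, so that it snaps locked and its rubber foot holds the block. Only push, pick nothing up, do not disturb the sanding block, marker and jar lying around, and finish clear of everything.

Things in the scene. Friction and masses are not known exactly. Their poses are not given: they have to be found in the camera images.
- seat (a point): Point on top of the fixture's board where the centre of the block's underside must come. Its axes are the fixture's: +x (roughly away from the robot) at the end stop, -y at the side stop and clamp, z up. End stop: strip, inner face at x = +45 mm, spanning y = -23 to +35 mm. Side stop: strip, inner face at y = -27.5 mm, spanning x = -56 to +36 mm. Both stand 22 mm above the board.
- fixture: Plywood board 190 (x) x 210 (y) x 18 mm, fixed to the bench, with two wooden stops and a steel toggle clamp screwed to it; origin under its middle, axes as seat's, which lies at (30, 2, 18) mm. The clamp stands behind the side stop and moves in the plane x = 0 of seat; its flange, the widest part, is 50 mm wide, from y = -113 to -47 mm of seat.
- block (a point): Centre of the underside of the loose wooden block (90 x 55 x 35 mm, 85 to 170 g). Its x axis runs along the 90 mm side, y across; when the block is home they are parallel to seat's, the 90 mm side lying along the side stop. It starts flat on the board, 20 to 50 mm short of the end stop, 20 to 45 mm off the side stop, up to 0.2 rad askew.
- wood_block: The same wooden block as a body, origin also at the centre of its underside; only its z axis (up) is of use, its x and y axes are askew to its sides.
- handle_end (a point): Outer end of the clamp handle's round grip, on its axis (grip 80 mm long, 15 to 20 mm thick). In seat's frame: open at (0, -131, 150) mm, the handle rising from the clamp, leaning 25 degrees away from the block; locked at about (0, -188, 47) mm, the handle about level and pointing away from the block. It moves in the plane x = 0 on a curve bulging up and outwards.
- clamp_handle (a joint): Angle between the clamp's handle and its toggle link, rad: 0 open (handle up, held by a light return spring), 2.40 dead centre, 2.57 locked on its stop. Pushing takes a few newtons at the grip's end, most just before dead centre; let go short of it the clamp springs open again, past it it snaps to locked and stays.
- clamp_foot: Round rubber foot, 19 mm thick, sprung, on the clamp's arm; origin on its spindle near the tip. Locked, it presses on the middle of the block's top, 35 mm above the board. While the clamp is open the arm with the foot stands up, to 112 mm above the board at y = -60 mm of seat; handle and arm form a V, about 60 mm wide at the top.
- sanding_block: Bystander: sanding block, 60 x 95 x 26 mm, lying on the bench beyond the vice, at the handle's side of the board; origin at the centre of its underside.
- marker: Bystander: marker pen, 128 mm long, 14 mm thick, lying on the bench in front of the board; origin at the centre of its underside.
- jar_white: Bystander: white screw jar, 68 mm across, 99 mm tall, standing on the bench beside the sanding block; origin at the centre of its underside.

How it is judged (in metres and radians):
On the way, in this order (a step that is already met when the one before it is completed fails the run):
1. the block is home against both stops while the clamp is still open (x of block in the frame of seat between -0.004 and 0.004 m and y of block in the frame of seat between -0.004 and 0.004 m and z of block in the frame of seat below 0.004 m and angle between the x axis of block and the x axis of seat, either way round below 0.06 rad and value of joint clamp_handle below 0.6 rad), for 0.2 s.
2. the handle is past dead centre and locked, its foot pressing on the block (value of joint clamp_handle above 2.5 rad and contact force between clamp_foot and wood_block above 8 N), for 0.2 s.
At the end, for the whole second after the job is handed in: The block lies flat on the board, home against both stops (within 4 mm of its seat each way and within 0.06 rad of square), at rest; the clamp handle is locked past dead centre (joint above 2.5 rad) and its foot presses on the block with more than 8 N (all of step 2 and x of block in the frame of seat between -0.004 and 0.004 m and y of block in the frame of seat between -0.004 and 0.004 m and z of block in the frame of seat below 0.004 m and angle between the x axis of block and the x axis of seat, either way round below 0.06 rad and linear speed of wood_block below 0.01 m/s); the robot touches nothing.
It fails at once if the block is lifted off the board or tipped (z of block in the frame of seat above 0.01 m or angle between wood_block's own z axis and vertical above 0.15 rad).
It fails at once if a bystander (sanding block, marker, jar) is moved (distance of any of sanding_block, marker, jar_white from where it was at the start of the episode above 0.015 m).
It also fails if it takes over 54 s, if anything falls off the work surface, if the arm or the gripper's body presses on something with over 40 N, if the wrist force passes 120 N, or if a joint passes its speed limit or range.

ROBOT

A 7-joint arm with a two-finger parallel gripper is mounted at the origin on a cart in front of the work surface, level with it; the furniture and walls round the work are solid. World frame = base frame: x ahead of the robot, y to its left, z up, the work surface at z = 0. Lengths are in mm, angles in rad, forces in N, time in s.
With the tool pointing down it reaches from about 350 to 775 mm from the base axis. Payload 3.1 kg.
Tool frame: the origin (TCP) lies where the fingers leave the gripper's body, on its centre line; the fingertips stand 73 mm ahead of it and the grasp point (between the pads) lies 54 mm ahead of it; z points along the fingers, y is the line along which they close (so a half turn about z gives the same grasp; the last joint's range is limited). The gripper opens to 85 mm and grips with 20 to 120 N. Pads are 22 mm wide; open, the fingers measure 114 mm over their backs; the gripper's body (76 mm by 85 mm) begins 54 mm behind the grasp point. The pads swing forward as they close: fully open they stand 13 mm farther back than shut.
Start: joints at [-1.181, 0.311, 0.014, 1.512, -0.004, 1.319, -0.027], TCP at [230.152, 499.545, 303.904] pointing down, gripper open.
Joint ranges: [-2.7, 2.7], [-0.3, 1.91], [-1.27, 1.3], [0.12, 2.57], [-1.44, 4.58], [0.2, 2.03], [-3.05, 3.05]. Speed limits (rad/s): [2.79, 2.79, 3.14, 3.14, 3.14, 3.14, 3.14].

INTERFACE

Orientations are given as a unit quaternion [w, x, y, z].
In Python, from cell import * gives the robot as it stands. The module is installed in compiled form; this text tells all that it offers.
- The arm moves only by the tool step_arm, never from a script. Its arguments are lists of equal length, an entry for each row: "dp": the shift along the tool's x, y, z in m, a list of three; "twist": the turn about the tool's z in rad. In form: {"dp": [[tx, ty, tz], ...], "twist": [twist, ...]}. A call has 1 to 5 rows; each row shifts and turns the commanded pose from where the row before left it, along the tool's axes as they then stand; what a row does not reach is not made up. A row lasts 1/10 s, in which the tool goes at most 50 mm and 8.59 degrees, less where a joint would pass 70% of its speed; a pose out of reach is approached as far as the arm can. A call is refused whole if a number of a shift passes 0.05 or a number of a turn 0.15, either way. A call with a gripper value outside its range is refused whole. "hand" is the opening, from 0 (shut) to 1 (fully open), set as the call begins (left out, the last holds). The fingers move at their own pace and stop on an object; "force" is the grip in N (left out, the last holds). Time passes only in rows, so rows that do not move let the fingers close. It gives the time, the measured TCP pose, the force, the opening and the grip force at its end, in the units of the state.
- get_obs(): the state, without advancing time (a new reading comes with each control period).
- read_camera(name): name is "scene" or "top" or "wrist"; returns (picture, depth): 384x512x3 uint8, red, green, blue; 384x512 float32, mm along the optical axis (not along the pixel's ray), 0 where there is no reading.
- camera_params(name): a dict with "fovy" (degrees; the focal length in pixels is half the picture's height over the tangent of half this angle, whatever the lens; pixels are square), "cx", "cy" (the principal point, pixels), "R" (3x3) and "t" (3): a world point X has camera coordinates R X + t. Camera axes: x right, y down, z forward; pixel columns grow to the right and rows downward; lengths in mm; the calibration is good to about 2 mm. A picture is of the moment at which its call begins: read the wrist's pose just before it. camera_params takes no time and is no camera call; for the wrist camera it gives the pose at the moment of the call.
- finish_job(): hands the job in; it is judged then, once.
The state is a dict: "time": time; "joint_pos": joint angles; "joint_velocities": joint speeds; "joint_efforts": joint torques, N m; "position": TCP position; "orientation": TCP orientation; "contact_force": force on the tool from outside, world axes, zero at the start; "ft_torque": the same for the moment, N m; "grip_width": finger opening in mm; "grasp_force": force on a finger pad.
Only numpy, scipy, OpenCV 4.12 (cv2) and the standard library are available. Lean on these libraries where they do the work, as an engineer would, in place of code of your own. Each camera call takes 0.05 s, during which the arm holds its last target. There are 200 camera calls.

## Working session

There is one attempt and no reset: what is moved stays moved. The work goes in short steps, Python scripts to look and compute and a tool call to move; the robot and the scene stay as the last step left them, time stands still between calls to the robot, and variables do not carry over. Pictures are saved under pics/ and viewed, at most 10 in all, crops included, and the job is handed in when it is done.

Besides the shell and the picture viewer there is one more tool, called after "Call:" by a JSON object that holds its "fn" and its "kwargs". step_arm: Moves the arm, as the interface text tells. Its arguments: {"type":"object","properties":{"dp":{"type":"array","items":{"type":"array","items":{"type":"number"}}},"twist":{"type":"array","items":{"type":"number"}},"hand":{"type":"number"},"force":{"type":"number"}},"required":["dp","twist"]}

```bash
mkdir -p pics
cat > h.py <<'E'
from cell import *
import numpy as np, cv2
def snap(n,f):
    P=camera_params(n); im,d=read_camera(n); np.savez(f'pics/{f}.npz',im=im,d=d,R=P['R'],t=P['t'],c=[P['fovy'],P['cx'],P['cy']])
    cv2.imwrite(f'pics/{f}.png',cv2.resize(im[:,:,::-1],None,fx=1.5,fy=1.5,interpolation=cv2.INTER_CUBIC)); return im,d,P
def pt(f,u,v,z=None):
    D=np.load(f'pics/{f}.npz'); fovy,cx,cy=D['c']; F=192/np.tan(np.radians(fovy)/2)
    R,t=D['R'],np.ravel(D['t']); ray=np.array([(u-cx)/F,(v-cy)/F,1]); C=-R.T@t; w=R.T@ray
    if z is None: return C+w*float(np.median(D['d'][int(v)-1:int(v)+2,int(u)-1:int(u)+2]))
    return C+w*(z-C[2])/w[2]
E
python3 - <<'E'
from h import *
snap('top','top0'); snap('scene','sc0')
o=get_obs(); print(o)
for n in('top','scene'): print(camera_params(n))
E
```

```text
{'time': 0.1, 'joint_pos': array([-1.18071932,  0.31167495,  0.01399064,  1.51289275, -0.00439622,
        1.31918768, -0.02720655]), 'joint_velocities': array([-0.00026628, -0.00242583, -0.00048659, -0.00417513,  0.00057092,
       -0.00108592,  0.00016025]), 'joint_efforts': array([ 1.18728491e-03, -3.80857587e+01,  1.46836373e-01, -2.31243986e+01,
        1.22400984e-02,  8.10547150e-03,  1.58275424e-05]), 'position': array([229.94208428, 499.08391228, 302.91506303]), 'orientation': array([-1.82844413e-04,  2.14179535e-01,  9.76793730e-01, -1.05022862e-03]), 'contact_force': array([-0.42965132,  0.20983067,  0.39373367]), 'ft_torque': array([ 0.03081179, -0.00552755,  0.04973032]), 'grasp_force': 0.0, 'grip_width': 85.37248784757426}
{'fovy': 52.11272045370907, 'cx': 254.5122814472076, 'cy': 191.49481986879968, 'R': array([[ 0.0259777 , -0.99950372,  0.01781766],
       [-0.98844416, -0.02834483, -0.14891178],
       [ 0.14934292, -0.01374337, -0.98868995]]), 't': array([ 75.42271409, 520.05578536, 986.79399829])}
{'fovy': 56.50794825839186, 'cx': 254.88200148538814, 'cy': 195.1042873988883, 'R': array([[ 0.90059717, -0.43402994, -0.02329691],
       [-0.24981864, -0.47301464, -0.84489514],
       [ 0.35569001,  0.76673017, -0.53442442]]), 't': array([-390.06744078,  247.62145232,  676.81601209])}
```

View pics/top0.png

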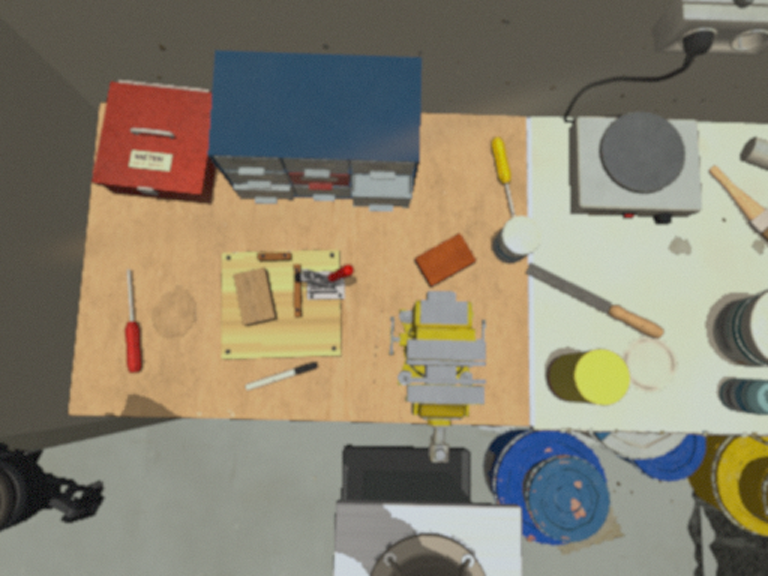

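View pics/sc0.png

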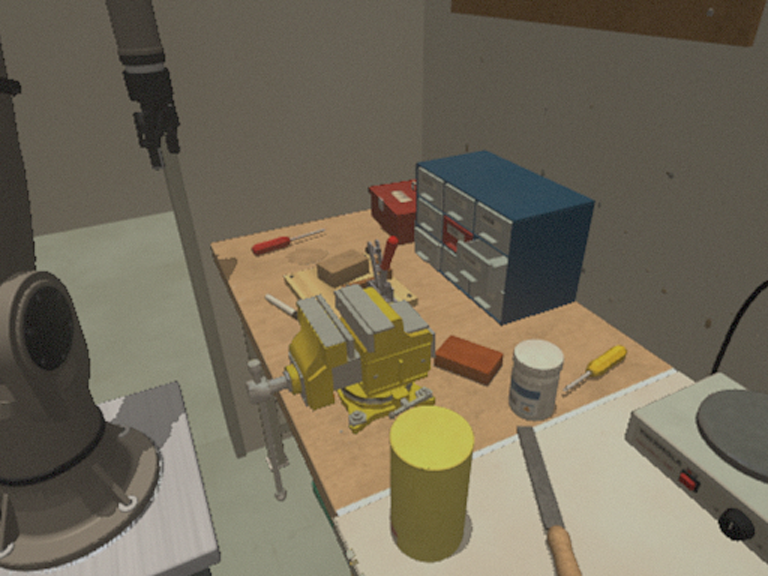

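Run:
```python
from h import *
im=np.load('pics/top0.npz')['im'][155:250,140:250,::-1]
cv2.imwrite('pics/c1.png',cv2.resize(im,None,fx=6,fy=6,interpolation=cv2.INTER_CUBIC))
for n,(u,v) in dict(bTL=(222,252),bTR=(340,251),bBR=(341,357),bBL=(222,358)).items(): print(n,pt('top0',u/1.5,v/1.5),pt('top0',u/1.5,v/1.5,18))
for n,(u,v) in dict(vice=(445,345),vicetop=(440,300),viceL=(408,350),jar=(520,236),sand=(445,260),cab=(318,195),cabtop=(300,155)).items(): print(n,pt('top0',u/1.5,v/1.5))
```

```text
bTL [579.71719481 380.19602578   0.82077864] [576.20257649 375.67595588  18.        ]
bTR [587.71418339 166.71424712   1.8343972 ] [584.28061154 165.74381295  18.        ]
bBR [3.96525305e+02 1.58034582e+02 3.19762715e-01] [395.99041084 157.12070659  18.        ]
bBL [388.80750159 363.42318054  17.33355021] [388.79197981 363.25583648  18.        ]
vice [413.97733236  -6.79766097 158.1970827 ]
vicetop [487.18786273  -2.51885455 122.50548011]
viceL [404.96191449  49.1094251  157.67723151]
jar [ 601.62200103 -137.54787333   98.38545577]
sand [571.62394643 -21.52519118  26.96864209]
cab [685.40910311 208.9497471   22.25783481]
cabtop [690.20310634 219.99349578 203.8496973 ]
```

View pics/c1.png

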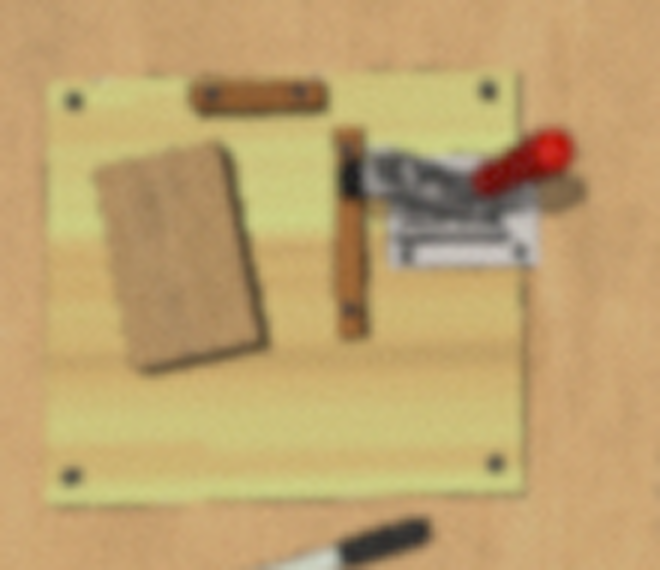

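```bash
cat >> h.py <<'E'
def fit(P,Q):  # Q = R P + t, 2D
    P,Q=np.array(P,float),np.array(Q,float); a,b=P-P.mean(0),Q-Q.mean(0)
    th=np.arctan2((a[:,0]*b[:,1]-a[:,1]*b[:,0]).sum(),(a*b).sum()); R=np.array([[np.cos(th),-np.sin(th)],[np.sin(th),np.cos(th)]])
    return th,Q.mean(0)-R@P.mean(0),R
E
python3 - <<'E'
from h import *
c=lambda x,y,z:pt('top0',140+x/6,155+y/6,z)[:2]
B=[c(47,80,18),c(520,72,18),c(524,492,18),c(46,503,18)]
print(np.round(B,1))
m=[(95,105),(95,-105),(-95,-105),(-95,105)]
th,t,R=fit(m,B); print('board',th,t,'resid',np.round(np.array(m)@R.T+t-B,1))
S=t+R@[30,2]; print('seat',S)
bt=[c(95,170,53),c(222,143,53),c(267,345,53),c(145,372,53)]
mb=[(45,27.5),(45,-27.5),(-45,-27.5),(-45,27.5)]
thb,tb,Rb=fit(mb,bt);print('block',thb,tb,'resid',np.round(np.array(mb)@Rb.T+tb-bt,1))
print('in seat',R.T@(tb-S),thb-th)
for n,x,y,z in [('side',336,130,40),('side',340,335,40),('end',193,112,40),('end',325,112,40),('handle',552,150,168)]: print(n,R.T@(c(x,y,z)-S))
f=lambda x,y:S+R@[x,y]
print('handle open',f(0,-131),'locked',f(0,-188))
for z,u,v in [(0,415,525),(0,270,565)]: print('marker',c(u,v,z))
for q in[(140,175),(180,260),(330,300),(552,150)]: print(pt('top0',140+q[0]/6,155+q[1]/6))
print(np.round(camera_params('wrist')['R'],2),camera_params('wrist')['t'],camera_params('wrist')['fovy'])
E
```

```text
[[575.3 376.1]
 [585.2 165.8]
 [398.6 157.2]
 [388.3 364.1]]
board 0.05124985262295753 [486.84984242 265.78541489] resid [[ 1.1 -0.5]
 [ 1.9  0. ]
 [-1.2 -1.2]
 [-1.7  1.7]]
seat [516.70799799 269.31961153]
block 0.2739735236479967 [493.09113166 304.44560081] resid [[-0.5 -0.7]
 [ 1.  -0.1]
 [ 0.8 -0.7]
 [-1.3  1.5]]
in seat [-21.78644388  36.28970047] 0.22272367102503918
side [ 34.26171473 -27.5658629 ]
side [-55.44421351 -29.00036589]
end [43.59888527 34.53620387]
end [ 42.35155898 -22.80701383]
handle [ 1.09881265e-01 -1.25992292e+02]
handle open [523.41879008 138.49161274] locked [526.33875305  81.56645295]
marker [383.40954683 205.72362677]
marker [364.27337346 268.67917885]
[527.80329126 324.35588489  53.54402715]
[491.78481991 305.40711251  52.44131423]
[480.21260022 245.46516378  18.67519576]
[523.41928173 143.53535589 167.17907878]
[[ 0.42  0.91 -0.  ]
 [ 0.87 -0.4   0.3 ]
 [ 0.27 -0.13 -0.96]] [-549.25315382  -38.45403155  380.23415022] 63.50198355344087
```

Call:
{"fn": "step_arm", "kwargs": {"dp": [[0, 0, 0], [0, 0, 0], [0, 0, 0], [0, 0, 0], [0, 0, 0]], "twist": [0.136, 0.136, 0.136, 0.136, 0.136], "hand": 0.53}}

```text
time: 0.6
position: [230.0, 499.2, 303.2]
orientation: [0.0, 0.53, 0.848, -0.001]
contact_force: [0.3, -0.5, 1.0]
grip_width: 45.4
grasp_force: 0.0
```

Call:
{"fn": "step_arm", "kwargs": {"dp": [[0, 0, 0], [0, 0, 0], [0, 0, 0], [-0.024, 0.042, 0], [-0.024, 0.042, 0]], "twist": [0.136, 0.136, 0.137, 0, 0]}}

```text
time: 1.1
position: [315.3, 456.5, 303.3]
orientation: [-0.0, 0.687, 0.727, -0.0]
contact_force: [0.9, -0.5, -0.5]
grip_width: 45.3
grasp_force: 0.0
```

Call:
{"fn": "step_arm", "kwargs": {"dp": [[-0.024, 0.042, 0], [-0.024, 0.042, 0], [-0.024, 0.042, 0], [-0.024, 0.041, 0], [0, 0, 0]], "twist": [0, 0, 0, 0, 0]}}

```text
time: 1.6
position: [495.4, 360.2, 303.0]
orientation: [0.004, 0.694, 0.72, -0.001]
contact_force: [0.3, -1.2, 0.0]
grip_width: 45.1
grasp_force: 0.0
```

Run:
```python
from h import *
snap('wrist','w1'); o=get_obs(); print(o['position'],o['orientation'])
```

```text
[491.87540699 363.7206291  302.96688379] [ 0.00172286  0.69257629  0.72134199 -0.00092258]
```

View pics/w1.png

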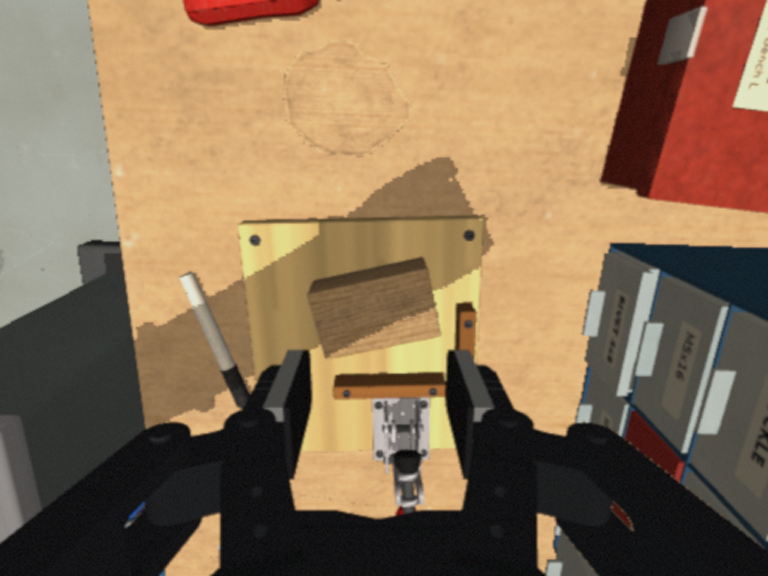

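Run:
```python
from h import *
S=np.array([516.7,269.3]); a=.0512; R=np.array([[np.cos(a),-np.sin(a)],[np.sin(a),np.cos(a)]])
w=lambda u,v,z:R.T@(pt('w1',u/1.5,v/1.5,z)[:2]-S)
for n,u,v,z in [('board y+103,x-125',240,222,18),('y103 x65',484,216,18),('side -27.5 x-56',335,376,40),('side x36',444,374,40),('end x45 y35',457,304,40),('end',457,345,40),('b1',315,303,53),('b2',427,272,53),('b3',440,335,53),('b4',326,357,53)]: print(n,w(u,v,z), pt('w1',u/1.5,v/1.5)[2])
```

```text
board y+103,x-125 [-120.87620649  105.96950125] 11.333865226704631
y103 x65 [ 66.24692251 107.50379498] -0.18169546943011028
side -27.5 x-56 [-51.45103004 -15.61865249] 19.702892812937137
side x36 [ 35.91078063 -15.39171802] 18.6775641974192
end x45 y35 [44.19095548 44.23039951] 20.56601677877501
end [45.4191009   9.92772629] 33.05770966107167
b1 [-62.02699358  51.66910464] 53.13673903203886
b2 [19.48777413 73.90742511] 53.0267387977957
b3 [30.01763631 24.57369915] 52.63080915170735
b4 [-56.16394305   7.88663027] 52.89716627762573
```

Call:
{"fn": "step_arm", "kwargs": {"dp": [[0.002, 0, 0.045], [0.002, 0, 0.045], [0, 0, 0.045], [0, 0, 0.045], [0, 0, 0.021]], "twist": [0, 0, 0, 0, 0]}}

```text
time: 2.15
position: [483.4, 371.9, 97.7]
orientation: [-0.001, 0.688, 0.725, -0.005]
contact_force: [-0.4, -1.1, 0.0]
grip_width: 45.5
grasp_force: 0.0
```

Call:
{"fn": "step_arm", "kwargs": {"dp": [[0, 0, 0], [0, 0, 0], [-0.005, 0, 0], [-0.006, 0, 0], [-0.006, 0, 0]], "twist": [0, 0, 0, 0, 0]}}

```text
time: 2.65
position: [489.6, 355.0, 104.6]
orientation: [0.0, 0.689, 0.724, 0.001]
contact_force: [0.4, -1.0, 0.1]
grip_width: 45.5
grasp_force: 0.0
```

Call:
{"fn": "step_arm", "kwargs": {"dp": [[-0.006, 0, 0], [-0.006, 0, 0], [-0.006, 0, 0], [-0.006, 0, 0], [-0.006, 0, 0]], "twist": [0, 0, 0, 0, 0]}}

```text
time: 3.15
position: [490.2, 325.4, 103.1]
orientation: [-0.0, 0.689, 0.725, 0.0]
contact_force: [0.0, 2.3, 1.6]
grip_width: 45.3
grasp_force: 1.0
```

Run:
```python
from h import *
snap('top','t2'); D=np.load('pics/t2.npz')['im'][155:250,140:250,::-1]
cv2.imwrite('pics/t2.png',cv2.resize(D,None,fx=6,fy=6,interpolation=cv2.INTER_CUBIC))
print(get_obs()['position'],get_obs()['contact_force'])
```

```text
[490.36623641 323.80702577 103.04433991] [-0.37288283  0.40107587  0.27846187]
```

View pics/t2.png

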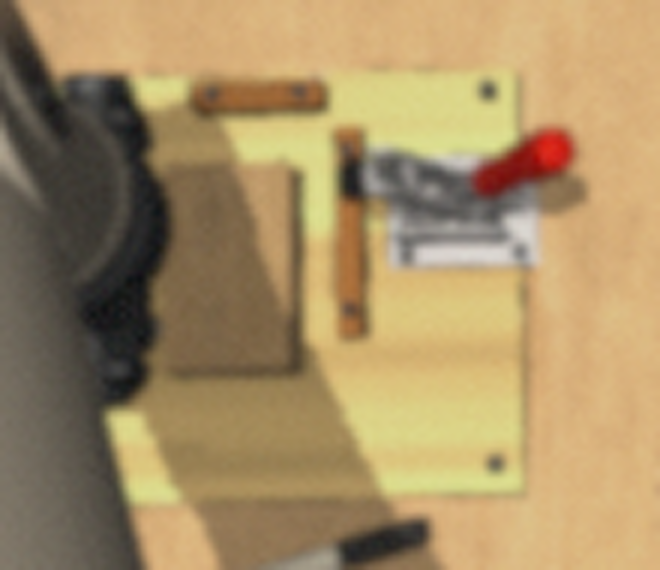

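Call:
{"fn": "step_arm", "kwargs": {"dp": [[-0.005, 0, 0], [-0.005, 0, 0], [-0.003, 0, 0], [-0.002, 0, 0], [0, 0, 0]], "twist": [0, 0, 0, 0, 0]}}

```text
time: 3.7
position: [491.0, 309.8, 102.8]
orientation: [0.0, 0.689, 0.724, -0.0]
contact_force: [0.2, 1.3, 0.6]
grip_width: 45.1
grasp_force: 0.4
```

Call:
{"fn": "step_arm", "kwargs": {"dp": [[-0.002, 0, 0], [-0.001, 0, 0], [0, 0, 0]], "twist": [0, 0, 0]}}

```text
time: 4.0
position: [490.6, 308.7, 102.9]
orientation: [-0.001, 0.689, 0.725, 0.001]
contact_force: [-1.4, 5.2, 0.1]
grip_width: 45.0
grasp_force: 2.4
```

Call:
{"fn": "step_arm", "kwargs": {"dp": [[0.02, 0, 0], [0, -0.042, 0], [0, -0.042, 0], [0, -0.006, 0], [0, 0, 0]], "twist": [0, 0, 0, 0, 0], "hand": 0.25}}

```text
time: 4.5
position: [398.7, 321.5, 102.4]
orientation: [0.0, 0.689, 0.725, -0.002]
contact_force: [0.9, 1.5, -0.3]
grip_width: 21.5
grasp_force: 0.0
```

Call:
{"fn": "step_arm", "kwargs": {"dp": [[-0.03, 0, 0], [-0.029, 0, 0], [0, 0, 0], [0, 0, 0]], "twist": [0, 0, 0, 0]}}

```text
time: 4.9
position: [405.3, 262.4, 103.2]
orientation: [0.001, 0.691, 0.723, 0.001]
contact_force: [0.3, 0.3, 1.0]
grip_width: 21.2
grasp_force: 0.0
```

Run:
```python
from h import *
snap('wrist','w2'); o=get_obs(); print(o['position'],o['orientation'],o['contact_force'])
```

```text
[404.79871527 263.70675383 103.21134709] [5.08597504e-04 6.89896653e-01 7.23907315e-01 7.40320143e-04] [-0.05825993 -0.53092323 -0.03689862]
```

View pics/w2.png

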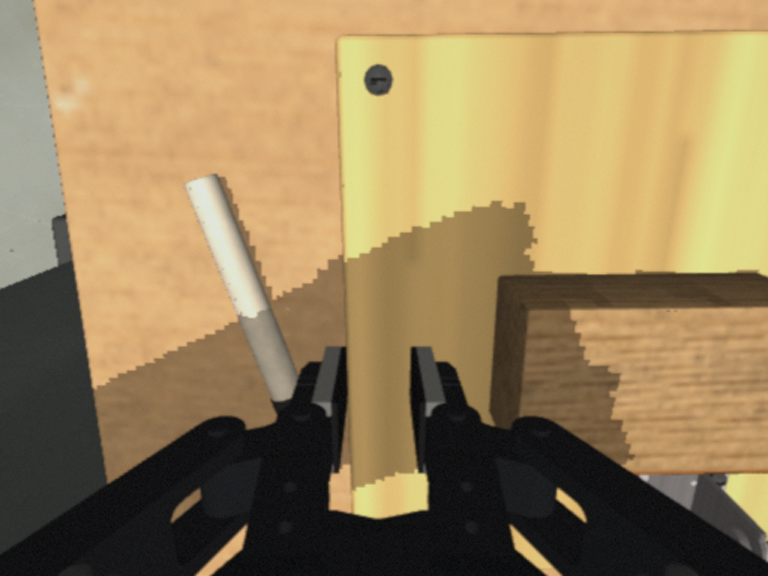

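Call:
{"fn": "step_arm", "kwargs": {"dp": [[0, 0.006, 0], [0, 0.006, 0], [0, 0.006, 0], [0, 0.006, 0], [0, 0.006, 0]], "twist": [0, 0, 0, 0, 0]}}

```text
time: 5.45
position: [432.5, 266.1, 102.8]
orientation: [-0.001, 0.689, 0.725, -0.001]
contact_force: [-4.0, 0.9, 3.2]
grip_width: 21.2
grasp_force: 1.7
```

Call:
{"fn": "step_arm", "kwargs": {"dp": [[0, 0.004, 0], [0, 0.003, 0], [0, 0.002, 0], [0, 0, 0]], "twist": [0, 0, 0, 0]}}

```text
time: 5.85
position: [442.3, 265.9, 102.8]
orientation: [0.0, 0.689, 0.725, 0.0]
contact_force: [-2.1, 0.7, -0.5]
grip_width: 21.4
grasp_force: 0.9
```

Call:
{"fn": "step_arm", "kwargs": {"dp": [[0, 0.002, 0], [0, 0.002, 0], [0, 0.002, 0], [0, 0, 0]], "twist": [0, 0, 0, 0]}}

```text
time: 6.25
position: [449.0, 265.7, 103.0]
orientation: [0.001, 0.689, 0.724, 0.0]
contact_force: [-0.1, 0.2, -0.0]
grip_width: 21.0
grasp_force: 0.4
```

Call:
{"fn": "step_arm", "kwargs": {"dp": [[0, 0.002, 0], [0, 0.002, 0], [0, 0.001, 0], [0, 0, 0]], "twist": [0, 0, 0, 0]}}

```text
time: 6.65
position: [449.7, 265.8, 102.7]
orientation: [-0.002, 0.689, 0.725, -0.004]
contact_force: [-9.8, -0.7, 7.9]
grip_width: 21.3
grasp_force: 5.1
```

Call:
{"fn": "step_arm", "kwargs": {"dp": [[0, -0.02, 0], [0.02, -0.02, 0], [0.045, 0, 0], [0.02, 0, 0], [0, 0, 0]], "twist": [0, 0, 0, 0, 0], "hand": 0.53}}

```text
time: 7.15
position: [408.9, 353.6, 103.4]
orientation: [-0.0, 0.687, 0.727, 0.002]
contact_force: [-0.2, -0.6, -0.3]
grip_width: 45.1
grasp_force: 0.0
```

Run:
```python
from h import *
snap('top','t3'); D=np.load('pics/t3.npz')['im'][155:250,140:250,::-1]
cv2.imwrite('pics/t3.png',cv2.resize(D,None,fx=6,fy=6,interpolation=cv2.INTER_CUBIC))
print(get_obs()['position'],get_obs()['contact_force'])
```

```text
[409.49134209 350.77444234 103.1549714 ] [-0.51814617 -0.77554502 -0.57550639]
```

View pics/t3.png

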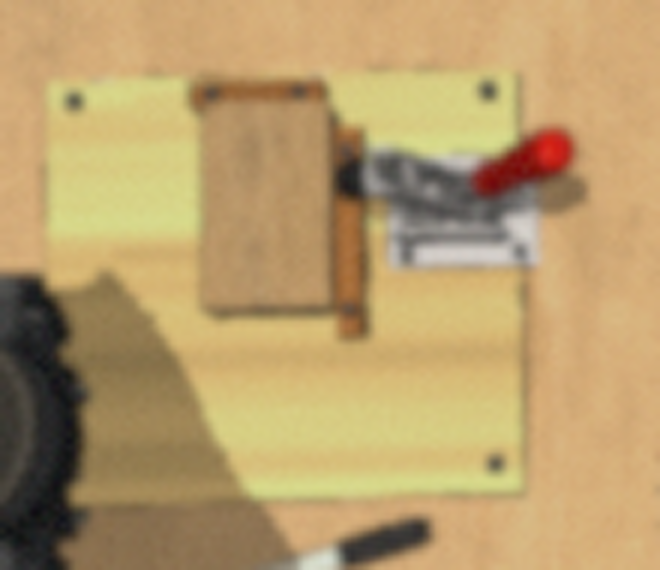

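Call:
{"fn": "step_arm", "kwargs": {"dp": [[0, 0.045, 0], [0, 0.045, 0], [0, 0.014, 0], [-0.02, 0, 0], [-0.015, 0, 0]], "twist": [0, 0, 0, 0, 0]}}

```text
time: 7.7
position: [516.3, 315.8, 102.6]
orientation: [0.001, 0.691, 0.723, -0.001]
contact_force: [-0.2, -0.2, 0.2]
grip_width: 45.2
grasp_force: 0.0
```

Call:
{"fn": "step_arm", "kwargs": {"dp": [[0, 0, 0], [-0.004, 0, 0], [-0.003, 0, 0], [-0.002, 0, 0], [0, 0, 0]], "twist": [0, 0, 0, 0, 0]}}

```text
time: 8.2
position: [514.8, 310.8, 103.0]
orientation: [-0.0, 0.689, 0.725, 0.0]
contact_force: [0.2, 0.5, 0.4]
grip_width: 45.4
grasp_force: 0.0
```

Call:
{"fn": "step_arm", "kwargs": {"dp": [[-0.002, 0, 0], [-0.002, 0, 0], [0, 0, 0]], "twist": [0, 0, 0]}}

```text
time: 8.5
position: [514.7, 310.0, 103.3]
orientation: [-0.001, 0.688, 0.726, 0.002]
contact_force: [1.2, 4.5, -2.0]
grip_width: 45.6
grasp_force: 2.4
```

Call:
{"fn": "step_arm", "kwargs": {"dp": [[0.012, 0, 0], [0, 0, -0.043], [0, 0, -0.043], [0, 0, -0.043], [0, 0, -0.043]], "twist": [0, 0, 0, 0, 0]}}

```text
time: 9.0
position: [514.4, 318.3, 276.5]
orientation: [0.0, 0.689, 0.724, -0.0]
contact_force: [0.5, 0.2, 0.4]
grip_width: 45.3
grasp_force: 0.0
```

Call:
{"fn": "step_arm", "kwargs": {"dp": [[0, 0, 0], [-0.038, 0, 0], [-0.038, 0, 0], [-0.038, 0, 0], [-0.037, 0, 0]], "twist": [0, 0, 0, 0, 0], "hand": 0}}

```text
time: 9.5
position: [521.9, 166.0, 274.4]
orientation: [0.0, 0.689, 0.725, -0.001]
contact_force: [0.3, -0.8, -0.6]
grip_width: -0.1
grasp_force: 0.0
```

Call:
{"fn": "step_arm", "kwargs": {"dp": [[0, 0, 0], [0, 0, 0]], "twist": [0, 0]}}

```text
time: 9.7
position: [522.2, 166.4, 274.7]
orientation: [-0.0, 0.69, 0.723, -0.0]
contact_force: [-0.2, 0.3, -0.8]
grip_width: 0.2
grasp_force: 0.0
```

Run:
```python
from h import *
snap('wrist','w3'); o=get_obs(); print(o['position'],o['orientation'],o['contact_force'])
```

```text
[521.93562986 168.25620929 274.58954783] [-3.72636098e-04  6.89200338e-01  7.24570731e-01 -1.04957316e-04] [0.09321834 0.02874056 0.1520505 ]
```

View pics/w3.png

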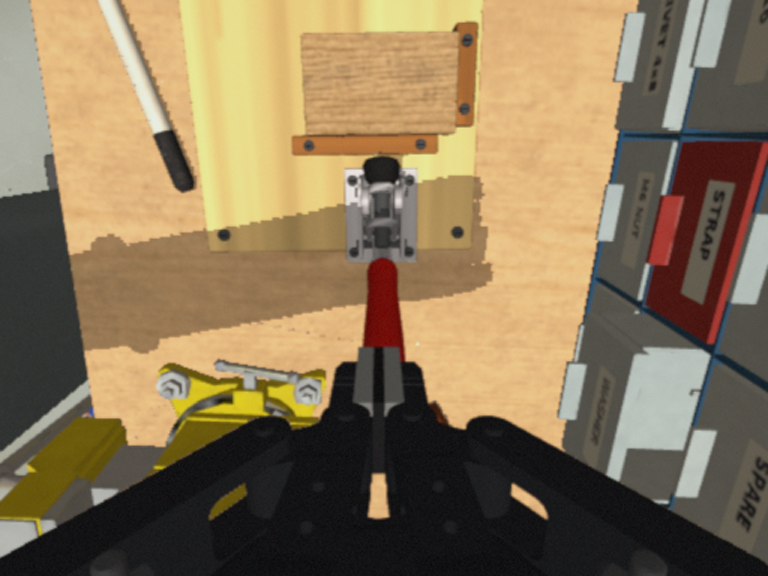

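Call:
{"fn": "step_arm", "kwargs": {"dp": [[0.012, 0, 0], [0, 0, 0], [0, 0, 0.018], [0, 0, 0.018], [0, 0, 0.018]], "twist": [0, 0, 0, 0, 0]}}

```text
time: 10.25
position: [521.3, 181.5, 220.2]
orientation: [-0.0, 0.688, 0.726, 0.0]
contact_force: [-0.7, 0.0, 0.5]
grip_width: 0.1
grasp_force: 0.0
```

Call:
{"fn": "step_arm", "kwargs": {"dp": [[0, 0, 0], [-0.003, 0, 0], [-0.003, 0, 0], [-0.003, 0, 0], [0, 0, 0]], "twist": [0, 0, 0, 0, 0]}}

```text
time: 10.75
position: [522.6, 170.0, 221.8]
orientation: [0.001, 0.69, 0.724, 0.001]
contact_force: [0.2, -0.3, -0.3]
grip_width: 0.1
grasp_force: 0.0
```

Run:
```python
from h import *
snap('scene','s4'); D=np.load('pics/s4.npz')['im'][90:240,180:360,::-1]
cv2.imwrite('pics/s4.png',cv2.resize(D,None,fx=4,fy=4,interpolation=cv2.INTER_CUBIC))
print(get_obs()['position'],get_obs()['contact_force'])
```

```text
[522.43470579 170.31272061 221.67022668] [0.02311017 0.3086061  0.13133901]
```

View pics/s4.png

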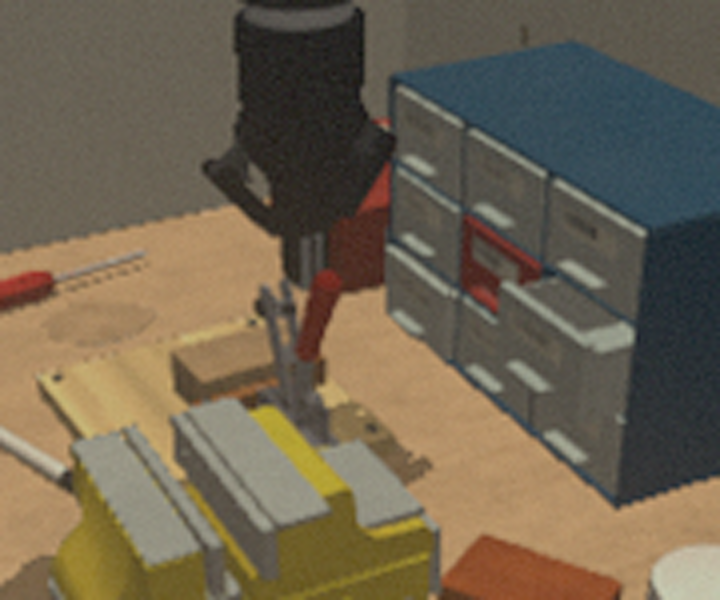

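Call:
{"fn": "step_arm", "kwargs": {"dp": [[-0.005, 0, 0.0025], [-0.005, 0, 0.0025], [-0.005, 0, 0.0025], [-0.0055, 0, 0.005], [-0.0055, 0, 0.005]], "twist": [0, 0, 0, 0, 0]}}

```text
time: 11.3
position: [523.9, 144.3, 203.7]
orientation: [0.0, 0.689, 0.725, 0.001]
contact_force: [1.2, 0.6, 5.4]
grip_width: 0.1
grasp_force: 2.2
```

Call:
{"fn": "step_arm", "kwargs": {"dp": [[-0.0055, 0, 0.005], [-0.004, 0, 0.006], [-0.004, 0, 0.006], [-0.004, 0, 0.006], [0, 0, 0]], "twist": [0, 0, 0, 0, 0]}}

```text
time: 11.8
position: [523.2, 125.3, 178.7]
orientation: [-0.0, 0.69, 0.724, -0.002]
contact_force: [0.1, -0.1, 0.4]
grip_width: 0.1
grasp_force: 0.4
```

Call:
{"fn": "step_arm", "kwargs": {"dp": [[-0.003, 0, 0.008], [-0.003, 0, 0.008], [-0.001, 0, 0.006], [-0.001, 0, 0.006], [0, 0, 0]], "twist": [0, 0, 0, 0, 0]}}

```text
time: 12.3
position: [524.4, 118.8, 151.5]
orientation: [0.0, 0.689, 0.724, -0.001]
contact_force: [0.4, 0.5, 0.8]
grip_width: -0.2
grasp_force: 0.0
```

Call:
{"fn": "step_arm", "kwargs": {"dp": [[0, 0, 0.003], [0, 0, 0.003], [0, 0, 0.003], [0, 0, 0]], "twist": [0, 0, 0, 0]}}

```text
time: 12.7
position: [526.2, 118.6, 148.2]
orientation: [0.001, 0.689, 0.724, 0.002]
contact_force: [-7.2, -2.4, 25.0]
grip_width: -0.1
grasp_force: 12.5
```

Run:
```python
from h import *
im,d,P=snap('scene','s5'); D=im[90:240,180:360,::-1]
cv2.imwrite('pics/s5.png',cv2.resize(D,None,fx=4,fy=4,interpolation=cv2.INTER_CUBIC))
im,d,P=snap('top','t5')
hsv=cv2.cvtColor(im,cv2.COLOR_RGB2HSV)
m=((hsv[:,:,0]<6)|(hsv[:,:,0]>174))&(hsv[:,:,1]>190)
m[:150]=0;m[:,:190]=0;m[260:]=0;m[:,290:]=0
ys,xs=np.nonzero(m); print(len(xs), xs.min() if len(xs) else 0, xs.max() if len(xs) else 0, ys.min() if len(xs) else 0, ys.max() if len(xs) else 0)
for u,v in list(zip(xs,ys))[::8]: print(u,v,pt('t5',u,v).round(0))
print(get_obs()['position'],get_obs()['contact_force'])
```

```text
0 0 0 0 0
[526.08135103 118.57453354 148.21945471] [-6.49716602 -3.02906355 23.91471091]
```

Call:
{"fn": "step_arm", "kwargs": {"dp": [[0, 0, -0.006], [0, 0, -0.04], [0, 0, -0.045], [0, 0, -0.045], [0, 0, 0]], "twist": [0, 0, 0, 0, 0]}}

```text
time: 13.3
position: [528.3, 119.7, 286.7]
orientation: [0.004, 0.689, 0.725, 0.007]
contact_force: [1.1, 0.1, 0.0]
grip_width: 0.4
grasp_force: 0.0
```

Call:
{"fn": "step_arm", "kwargs": {"dp": [[0.045, -0.02, 0], [0.045, -0.02, 0], [0.045, -0.02, 0], [0.045, -0.02, 0], [0, 0, 0]], "twist": [0, 0, 0, 0, 0]}}

```text
time: 13.8
position: [429.8, 304.2, 278.6]
orientation: [-0.003, 0.683, 0.73, 0.0]
contact_force: [-0.3, -1.0, 0.2]
grip_width: 0.2
grasp_force: 0.0
```

Run:
```python
from h import *
a,_,_=snap('scene','s6'); b,_,_=snap('top','t6')
A=cv2.resize(a[110:230,200:320],None,fx=4,fy=4,interpolation=cv2.INTER_CUBIC); B=cv2.resize(b[150:250,170:250],(384,480),interpolation=cv2.INTER_CUBIC)
cv2.imwrite('pics/s6.png',np.hstack([A,B[:,:300]])[:,:,::-1]); print(get_obs()['position'],get_obs()['contact_force'])
```

```text
[434.44564211 296.62582234 278.84321532] [ 0.47140212 -0.93842108  0.56005062]
```

View pics/s6.png

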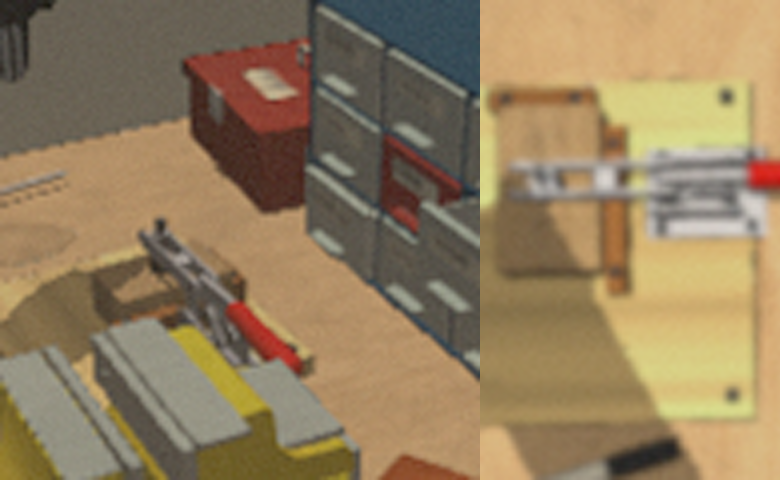

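The handle is level and the arm lies over the block, with its foot on it. The block sits tight in the corner of both stops, and the robot is clear.

Call:
{"fn": "step_arm", "kwargs": {"dp": [[0, 0, 0], [0, 0, 0], [0, 0, 0], [0, 0, 0], [0, 0, 0]], "twist": [0, 0, 0, 0, 0]}}

```text
time: 14.4
position: [435.9, 294.6, 279.4]
orientation: [0.0, 0.69, 0.724, 0.0]
contact_force: [-0.2, 0.4, -0.6]
grip_width: -0.1
grasp_force: 0.0
```

```bash
python3 -c "
from cell import *
print(finish_job())"
```

```text
the job is handed in; nothing more can be done
None
```

The job is handed in at about 14.4 s: the last pictures show the block against both stops and the clamp handle level with its arm over the block, the arm is clear, and no verdict came back.

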